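Bin the spent cell with the pedal lid

TASK

The red battery cell is spent: take it from the blue cradle and lay it across the yellow-sided feed chute of the grey cell bin, so that it rolls down and rests against the closed lid. Then press the bin's pedal right down to its stop, without leaning on it hard, so that the lid rises and the cell rolls in, and let the pedal up slowly under control so that the lid closes softly. Work the lid with the pedal only, and leave the other things where they are.

Things in the scene. Friction and masses are not known exactly. Their poses are not given: they have to be found in the camera images.
- bin: Grey steel bin fixed to the bench, 100 mm deep (x, pointing away from the pedal side), 160 wide (y), 155 high, yellow lid on top, feed chute on its +y side, black pedal in front (-x). Origin: centre of its underside. Never press on the bin or pedal with over 22 N. Two steel guide posts 45 mm high stand on its front face, at x -50 to -66 mm, y 9 to 17 mm either side.
- chute_mid (a point): Middle of the chute's floor, fixed on the bin at (0, 0.131, 0.136). The chute is a straight trough for a cell lying along the bin's x; its floor, 115 mm long, 92 mm wide inside, falls towards the bin's -y at 0.28 rad; yellow side walls stand 22 mm above it; the upper end is open. A cell laid here rolls down and rests on the closed lid's apron, its centre near bin (0, 0.094, 0.139).
- pedal_spot (a point): Point on the bench right under the middle of the pedal plate, fixed on the bin at (-0.185, 0, 0). Plate: springy black rubber, 60 mm in bin x, 70 in y, outer end 6 mm higher than the inner when up, 6 lower when down. Its height is adjustable, not measured: when up, the middle of its top is 58 to 88 mm above this point. It sinks 25 mm to a rigid stop, and the rubber gives 1 mm per 8 N besides.
- pedal (a joint): Pedal angle about its hinge, along y at bin x = -0.058: 0 up (lid shut), 0.2 rad at the stop (lid 0.55 rad up; the lid always turns 2.75 times the pedal's angle). Sprung: at the middle of the plate it takes 5 to 9 N to start, 10 to 15 N just before the stop. The cell passes only above about 0.175 rad. Let go of, it snaps up; rising faster than 0.55 rad/s slams the lid.
- lid: The yellow lid, 100 x 155 mm, 5 mm thick, with a curved apron of 150 mm radius that hangs down into the bin and closes the foot of the chute. Origin on its hinge, at bin (0, -0.070, 0.155); y points along the lid towards the chute. Not to be touched.
- cradle: Blue plastic cell cradle fixed to the bench, base plate 90 (x) x 185 (y) x 6 mm, three places 56 mm apart along its y, each with four little ridges 6 mm high, near the cell's ends; the plate is bare under the middle 40 mm of each cell. Origin: centre of its underside.
- red_cell: The spent cell: red cylinder, 26 mm diameter, 65 mm long, 90 g; origin at its centre, x along its axis (it may be rolled about x). It lies in one of the cradle's three places, along the cradle's x, its centre 19 mm above the bench.
- blue_cell: Good cell, blue, same size, in another place of the cradle; leave it.
- green_cell: Good cell, green, same size, in another place of the cradle; leave it.
- board: Green circuit board, 90 x 65 mm, 12 mm high; origin centre of underside; leave it.
- driver: Red-handled screwdriver, 170 mm long along its x, 26 mm thick; origin under its middle; leave it.
- spool: Yellow solder spool, 52 mm diameter, 39 mm high; origin centre of underside; leave it.
- flux: Small amber flux bottle, 28 mm diameter, 65 mm high; origin centre of underside; leave it.
- spray: White spray can, 56 mm diameter, 170 mm high; origin centre of underside; leave it.
Mind the look-alikes: they are no part of the job. There is more than one size of the red_cell; the one meant has the size given above.

How it is judged:
By the outcome, as a careful person would: the job done as asked, in the order asked, and still so for the second after the job is handed in, with the robot touching nothing.
It also fails if it takes over 69 s, if anything falls off the work surface, if the arm or the gripper's body presses on something with over 40 N, if the wrist force passes 120 N, or if a joint passes its speed limit or range.

ROBOT

A 6-joint arm with a two-finger parallel gripper is mounted at the origin on the work surface. World frame = base frame: x ahead of the robot, y to its left, z up, the work surface at z = 0. Lengths are in m, angles in rad, forces in N, time in s.
With the tool pointing down it reaches from about 0.3 to 0.775 m from the base axis. Payload 14.6 kg.
Tool frame: the origin (TCP) lies on the centre line of the jaws, within the pads' length; the fingertips stand 14 mm ahead of it and the grasp point (between the pads) lies 5 mm behind it; x points along the fingers, y is the direction in which the jaws open and shut, and the axes are right-handed (so a half turn about x gives the same grasp; the last joint's range is limited). The gripper opens to 94 mm and grips with 3 to 60 N. Pads are 16 mm wide; open, the fingers measure 119 mm over their backs; the gripper's body (75 mm by 177 mm) begins 78 mm behind the grasp point.
Start: joints at [-1.195, 0.3, 1.521, -0, 1.321, -0.067], TCP at [0.236, -0.497, 0.192] pointing down, gripper open.
Joint ranges: [-3.03, 3.03], [-0.79, 2.21], [0.23, 2.52], [-1.04, 4.18], [0, 3.07], [-2.55, 2.55]. Speed limits (rad/s): [2.22, 2.22, 2.57, 3.14, 3.14, 3.14].

INTERFACE

Orientations are given as [roll, pitch, yaw] about the fixed x, y, z axes, in that order (R = Rz(yaw) Ry(pitch) Rx(roll)).
In Python, from station import * gives the robot as it stands. The module is installed in compiled form; this text tells all that it offers.
- The arm moves only by the shell command python3 -m handwheel 'ROWS' [FORCE]. ROWS is JSON, a list of rows, each a list of 3 entries, a list of its own where there are three numbers: the shift along the tool's x, y, z in mm, then the turn about the tool's x in rad, then the gripper command: -1 is fully open, 1 is shut, values between are in proportion. In form: [[[dx, dy, dz], spin, gripper], ...]. A call has exactly 5 rows; each row is the pose to reach, as a shift and turn from the pose measured when the call began, along the tool's axes at that moment; what a row does not reach only later rows make up. A row lasts 1/10 s, in which the tool goes at most 50 mm and 8.59 degrees, less where a joint would pass 70% of its speed; a pose out of reach is approached as far as the arm can. A call with a gripper value outside its range is refused whole. The fingers move at their own pace and stop on an object; FORCE is the grip in N (left out, the last holds). Time passes only in rows, so rows that repeat a pose let the fingers close, or fill a call up. It gives the time, the measured TCP pose, the force and the opening at its end, in the units of the state.
- get_obs(): the state, without advancing time (a new reading comes with each control period).
- camera(name): name is "scene" or "side" or "wrist"; returns (picture, depth): 420x560x3 uint8, blue, green, red; 420x560 float32, m along the optical axis (not along the pixel's ray), 0 where there is no reading.
- camera_info(name): a dict with "fx", "fy", "cx", "cy" (pixels), "k1" (the pictures are not rectified: a ray, as slopes to the right and down, at radius r is drawn at 1 + k1 r^2 times it, then the intrinsics apply), "extrinsics" (4x4, takes a point from camera to world coordinates). Camera axes: x right, y down, z forward; pixel columns grow to the right and rows downward; lengths in m; the calibration is good to about 2 mm. A picture is of the moment at which its call begins: read the wrist's pose just before it. camera_info takes no time and is no camera call; for the wrist camera it gives the pose at the moment of the call.
- hand_in(): hands the job in, once; it reports no verdict.
The state is a dict: "time_s": time; "qpos": joint angles; "joint_vel": joint speeds; "tau": joint torques, N m; "ee_pos": TCP position; "eef_rot": TCP orientation; "force": force on the tool from outside, world axes, zero at the start; "moment": the same for the moment, N m; "grip_width": finger opening in m.
Only numpy, scipy, OpenCV 4.12 (cv2) and the standard library are available. Lean on these libraries where they do the work, as an engineer would, in place of code of your own. Each camera call takes 0.05 s, during which the arm holds its last target. There are 200 camera calls.

## Working session

There is one attempt and no reset: what is moved stays moved. The work goes in short steps, Python scripts to look and compute and a shell command to move; the robot and the scene stay as the last step left them, time stands still between calls to the robot, and variables do not carry over. Pictures are saved under pics/ and viewed, about 8 in all and at most 12, crops included, and the job is handed in when it is done.

```bash
mkdir -p pics; cat > h.py <<'E'
from station import *
import numpy as np, cv2
from scipy.spatial.transform import Rotation as R
def save(name,fn,crop=None,s=1):
    info=camera_info(name); p,d=camera(name)
    np.savez('pics/'+fn+'.npz',p=p,d=d,**{k:np.array(v) for k,v in info.items()})
    if crop: p=p[crop[1]:crop[3],crop[0]:crop[2]]
    cv2.imwrite('pics/'+fn+'.png',cv2.resize(p,None,fx=s,fy=s,interpolation=cv2.INTER_CUBIC))
def load(fn): return np.load('pics/'+fn+'.npz')
def rays(i,u,v):
    x=(np.asarray(u,float)-i['cx'])/i['fx'];y=(np.asarray(v,float)-i['cy'])/i['fy'];a,b=x.copy(),y.copy()
    for _ in range(10):
        f=1+i['k1']*(a*a+b*b);a=x/f;b=y/f
    return a,b
def pt(fn,u,v,z=None):
    i=load(fn);a,b=rays(i,u,v);E=i['extrinsics']
    if z is None: d=i['d'][int(round(v)),int(round(u))];return (E@[a*d,b*d,d,1])[:3].round(4)
    r=E[:3,:3]@[a,b,1];return (E[:3,3]+r*(z-E[2,3])/r[2]).round(4)
def cloud(fn):
    i=load(fn);v,u=np.mgrid[:420,:560];a,b=rays(i,u,v);d=i['d'];E=i['extrinsics']
    return np.stack([a*d,b*d,d],-1)@E[:3,:3].T+E[:3,3]
E
python3 - <<'E'
from h import *
save('scene','s1',s=1.4);save('side','d1',s=1.4)
o=get_obs();print({k:np.round(v,3) for k,v in o.items()})
for n in('scene','side','wrist'):
    print(n,np.round(camera_info(n)['extrinsics'],3).tolist())
E
```

```text
{'time_s': np.float64(0.1), 'qpos': array([-1.195,  0.3  ,  1.522,  0.   ,  1.321, -0.067]), 'joint_vel': array([ 0.   , -0.001, -0.002,  0.001, -0.002, -0.   ]), 'tau': array([ 0.0000e+00, -5.3265e+01, -3.5329e+01,  7.1000e-02,  2.4000e-02,
       -0.0000e+00]), 'ee_pos': array([ 0.236, -0.497,  0.192]), 'eef_rot': array([-1.646,  1.57 ,  1.938]), 'force': array([-0.973,  0.239, -0.846]), 'moment': array([0.032, 0.01 , 0.042]), 'grip_width': np.float64(0.094)}
scene [[0.181, 0.79, -0.586, 1.233], [0.983, -0.151, 0.1, -0.13], [-0.01, -0.594, -0.804, 1.015], [0.0, 0.0, 0.0, 1.0]]
side [[-0.957, -0.154, 0.246, 0.287], [-0.291, 0.517, -0.805, 0.852], [-0.003, -0.842, -0.54, 0.724], [0.0, 0.0, 0.0, 1.0]]
wrist [[0.428, -0.874, -0.229, 0.303], [-0.904, -0.414, -0.107, -0.465], [-0.001, 0.253, -0.967, 0.384], [0.0, 0.0, 0.0, 1.0]]
```

View pics/s1.png

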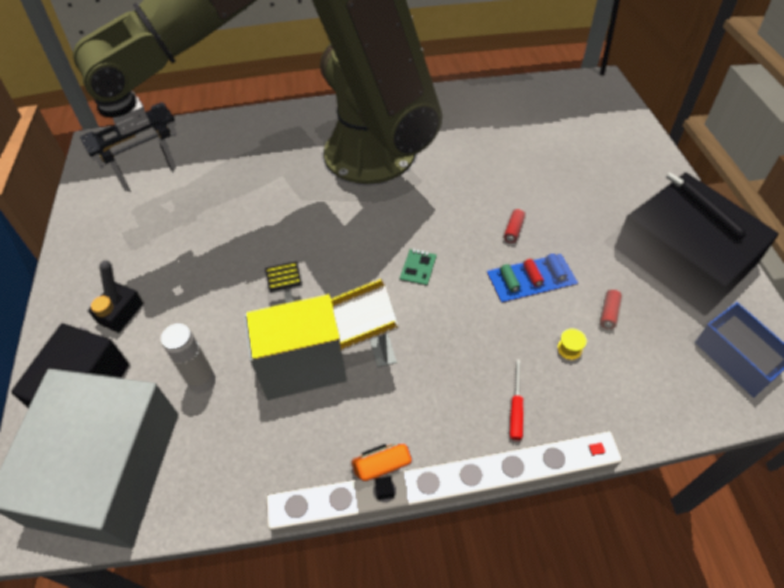

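View pics/d1.png

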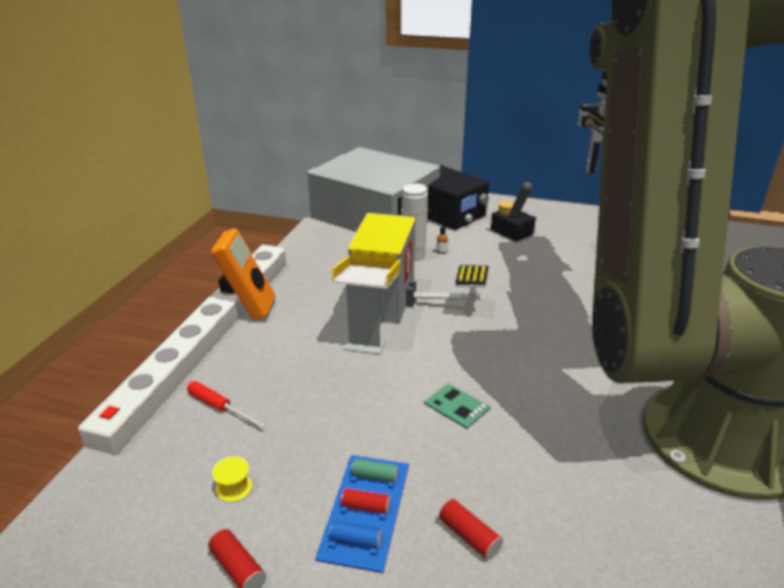

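Candidates for the red cell, in the 1.4x scene view: (533,272) in the blue cradle, and bench cylinders at (514,225) and (611,308), which look bigger. I choose the one in the cradle's middle place. The pedal is at (283,275), the lid at (295,325) and the chute at (365,315).

```bash
cat > m.py <<'E'
from h import *
def rect(P): 
    c,s,a=cv2.minAreaRect((P[:,:2]*1000).astype(np.float32)); return np.round(c,1),np.round(s,1),round(a,1)
for fn in('s1','d1'):
    C=cloud(fn);i=load(fn);H=cv2.cvtColor(i['p'],cv2.COLOR_BGR2HSV);h,s,v=[H[...,k].astype(int) for k in range(3)]
    ok=(i['d']>0)&(np.abs(C[...,0]-.5)<.4)&(np.abs(C[...,1])<.6)
    y=(h>22)&(h<35)&(s>150)&(v>100)&ok&(C[...,2]>.145)&(C[...,2]<.175)
    n,L,st,ce=cv2.connectedComponentsWithStats(y.astype(np.uint8))
    k=1+st[1:,4].argmax();P=C[L==k];print(fn,'lid',rect(P),len(P),np.median(P[:,2]))
    hb=(h>105)&(h<125)&(s>120)&ok&(C[...,2]<.012);P=C[hb];print('cradle',rect(P),len(P),np.median(P[:,2]))
    r=((h<6)|(h>174))&(s>150)&ok&(C[...,2]<.06)
    n,L,st,ce=cv2.connectedComponentsWithStats(r.astype(np.uint8))
    for k in range(1,n):
        if st[k,4]>60:
            P=C[L==k];print('red',ce[k].round(),rect(P),'n',len(P),'zmax',P[:,2].max().round(3))
E
python3 m.py
python3 - <<'E'
from h import *
i=load('s1');p=i['p']
a=cv2.resize(p[165:225,340:450],None,fx=7,fy=7,interpolation=cv2.INTER_CUBIC)[:, :770]
b=cv2.resize(p[175:290,170:290],None,fx=5,fy=5,interpolation=cv2.INTER_CUBIC)
cv2.imwrite('pics/c1.png',cv2.resize(a,(770,420)));cv2.imwrite('pics/c2.png',b)
E
```

```text
s1 lid (array([ 636.5, -227.3]), array([102.4, 154.8]), 4.7) 2052 0.15855403783865285
cradle (array([498.6, 291.1]), array([ 91.8, 183.9]), 5.4) 743 0.004053151328518467
red [367. 160.] (array([357.5, 288.7]), array([24.1, 70. ]), 60.6) n 96 zmax 0.036
red [380. 193.] (array([498.4, 288.8]), array([62., 19.]), 6.6) n 104 zmax 0.034
red [369. 299.] (array([823.1, 154.2]), array([22.8, 84.9]), 70.4) n 258 zmax 0.027
d1 lid (array([ 630.5, -225.4]), array([100.3, 163. ]), 5.1) 1076 0.15876596928633813
cradle (array([494.3, 293.7]), array([ 88.7, 186.3]), 5.6) 2000 0.005251967202681562
red [148. 282.] (array([817.2, 159.9]), array([21.2, 82.5]), 72.1) n 273 zmax 0.026
red [260. 357.] (array([492.8, 297.5]), array([58.9, 20.3]), 5.1) n 355 zmax 0.033
red [334. 376.] (array([350.6, 298.7]), array([26.9, 82. ]), 57.8) n 716 zmax 0.037
red [166. 397.] (array([619.9, 429.2]), array([30.9, 80.7]), 59.0) n 740 zmax 0.036
```

View pics/c1.png

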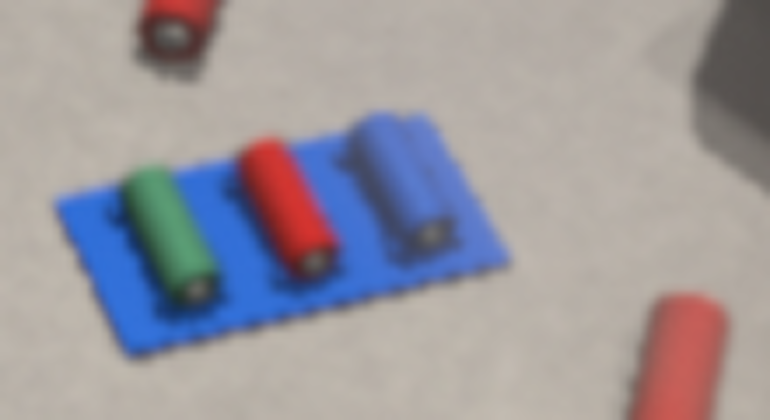

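View pics/c2.png

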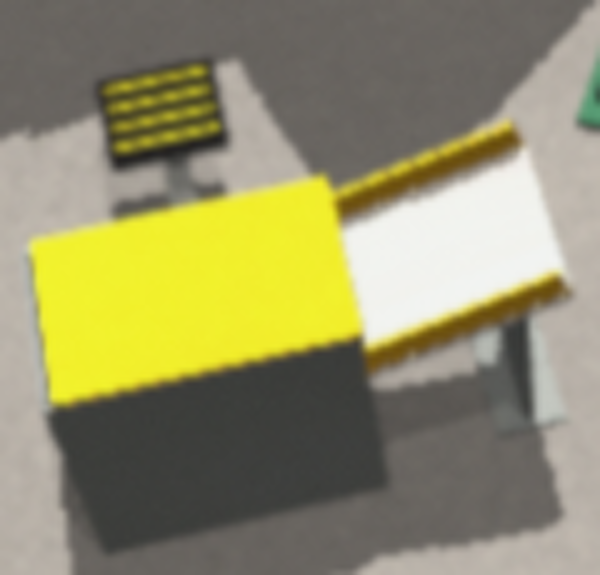

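The crop shows the red cell in the middle place at crop (290,210), the same size as its green and blue neighbours, so the choice holds. In the second crop the lid is closed and the chute is empty, with the pedal at (163,110). Next I work out the shifts to hover over the cell.

```bash
cat > go.py <<'E'
import sys
from h import *
def main(x,y,z,yaw):
    # yaw: wanted direction of tool y is world y turned by yaw (either sense)
    o=get_obs();M=R.from_euler('xyz',o['eef_rot']).as_matrix();p=o['ee_pos']
    d=M.T@(np.array([x,y,z])-p)*1000
    t=np.array([-np.sin(yaw),np.cos(yaw),0]);t=M.T@t
    a=np.arctan2(t[2],t[1]);alt=(a+np.pi)%(2*np.pi)-np.pi
    alts=[a,a-np.pi if a>0 else a+np.pi]
    print('t',round(float(o['time_s']),2),'pos',p.round(4),'F',o['force'].round(1),'w',round(float(o['grip_width']),4),'q6',o['qpos'][5].round(2),'\nshift',d.round(1),'spin',np.round(alts,3),'toolx',M[:,0].round(3),'tooly',M[:,1].round(3),'toolz',M[:,2].round(3))
main(*map(float,sys.argv[1:]))
E
python3 go.py .4955 .293 .2 .093
```

```text
t 0.1 pos [ 0.2356 -0.4967  0.1919] F [-1.   0.2 -0.8] w 0.094 q6 -0.07 
shift [  -7.5 -602.2 -573.2] spin [-2.792  0.35 ] toolx [-0.     0.001 -1.   ] tooly [ 0.428 -0.904 -0.001] toolz [-0.904 -0.428 -0.   ]
```

```bash
python3 -m handwheel '[[[0,-35,-33],0.07,-1],[[0,-70,-66],0.14,-1],[[0,-105,-99],0.21,-1],[[-2,-140,-132],0.28,-1],[[-2,-175,-165],0.35,-1]]'
python3 go.py .4955 .293 .2 .093
```

```text
time_s: 0.6
ee_pos: [0.3097, -0.2661, 0.194]
eef_rot: [-1.372, 1.57, 1.859]
force: [1.0, 0.3, -0.7]
grip_width: 0.0941
t 0.6 pos [ 0.3097 -0.2661  0.194 ] F [ 1.   0.3 -0.7] w 0.0941 q6 0.68 
shift [  -5.5 -540.3 -235. ] spin [ 3.138 -0.004] toolx [-0.     0.001 -1.   ] tooly [ 0.089 -0.996 -0.001] toolz [-0.996 -0.089  0.   ]
```

```bash
python3 -m handwheel '[[[0,-45,-20],0,-1],[[0,-90,-40],0,-1],[[0,-135,-60],0,-1],[[0,-180,-80],0,-1],[[0,-225,-100],0,-1]]' | head -2
python3 -m handwheel '[[[0,-45,-20],0,-1],[[0,-90,-40],0,-1],[[0,-135,-60],0,-1],[[0,-180,-80],0,-1],[[0,-225,-100],0,-1]]' | head -2
python3 go.py .4955 .293 .2 .093
```

```text
time_s: 1.1
ee_pos: [0.3893, -0.031, 0.1943]
time_s: 1.6
ee_pos: [0.4689, 0.2043, 0.1943]
t 1.6 pos [0.4689 0.2043 0.1943] F [ 1.7 -1.2  0.2] w 0.0937 q6 1.82 
shift [ -5.6 -86.  -34.4] spin [ 3.138e+00 -3.000e-03] toolx [-0.     0.001 -1.   ] tooly [ 0.09  -0.996 -0.001] toolz [-0.996 -0.09   0.   ]
```

```bash
python3 -m handwheel '[[[0,-40,-17],0,0.06],[[0,-86,-34],0,0.06],[[0,-86,-34],0,0.06],[[0,-86,-34],0,0.06],[[0,-86,-34],0,0.06]]' 
python3 - <<'E'
from h import *
save('wrist','w1',s=1.4)
C=cloud('w1');i=load('w1');H=cv2.cvtColor(i['p'],cv2.COLOR_BGR2HSV);h,s,v=[H[...,k].astype(int) for k in range(3)]
r=((h<6)|(h>174))&(s>150)&(i['d']>0)&(C[...,2]<.06)
n,L,st,ce=cv2.connectedComponentsWithStats(r.astype(np.uint8))
for k in range(1,n):
    if st[k,4]>200:
        P=C[L==k];print(ce[k].round(),cv2.minAreaRect((P[:,:2]*1000).astype(np.float32)),P[:,2].max(),P[P[:,2]>.029].mean(0))
hb=(h>105)&(h<125)&(s>120)&(i['d']>0)&(C[...,2]<.009);print('cradle',cv2.minAreaRect((C[hb][:,:2]*1000).astype(np.float32)))
print(get_obs()['ee_pos'],get_obs()['grip_width'])
E
```

```text
time_s: 2.1
ee_pos: [0.4949, 0.2921, 0.1943]
eef_rot: [-0.758, 1.57, 2.473]
force: [0.6, 0.7, -0.1]
grip_width: 0.0571
[150.  50.] ((622.62939453125, 427.535400390625), (32.147315979003906, 84.16722106933594), 58.59674835205078) 0.03674203702152923 [0.62292471 0.42676811 0.03279636]
[278. 196.] ((496.2552490234375, 294.8255615234375), (60.73271179199219, 20.3132266998291), 4.848268985748291) 0.03361491654994825 [0.49664969 0.29476804 0.0308373 ]
[268. 313.] ((354.31024169921875, 295.6328125), (29.971357345581055, 77.08055114746094), 57.19110107421875) 0.0366558812990454 [0.36279009 0.29128284 0.03295711]
cradle ((497.0787353515625, 294.612548828125), (89.25435638427734, 183.93385314941406), 5.036530017852783)
[0.49505564 0.29189735 0.19457361] 0.05336661230926829
```

View pics/w1.png

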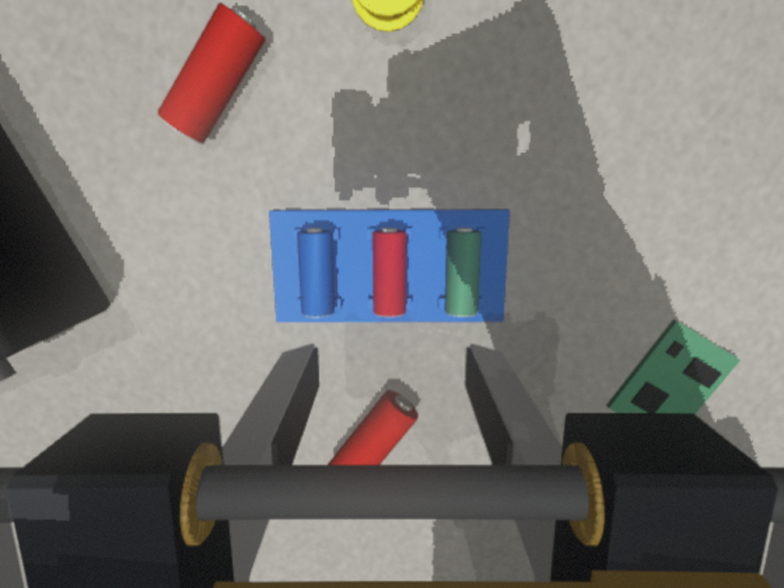

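The wrist view shows the red cell at (390,272) between blue (317,272) and green (462,272), with the two larger red ones well clear. The measured centre is (0.4965, 0.2945).

```bash
python3 go.py .4965 .2945 .028 .088
```

```text
t 2.15 pos [0.4951 0.2919 0.1946] F [ 0.5 -0.6  0.2] w 0.0534 q6 1.95 
shift [166.6  -2.4  -1.7] spin [-3.141e+00  1.000e-03] toolx [-0.     0.001 -1.   ] tooly [ 0.088 -0.996 -0.001] toolz [-0.996 -0.088 -0.   ]
```

```bash
python3 -m handwheel '[[[20,-2.4,-1.7],0,0.06],[[50,-2.4,-1.7],0,0.06],[[80,-2.4,-1.7],0,0.06],[[110,-2.4,-1.7],0,0.06],[[125,-2.4,-1.7],0,0.06]]' 15
python3 -m handwheel '[[[12,0,0],0,0.06],[[25,0,0],0,0.06],[[35,0,0],0,0.06],[[41.5,0,0],0,0.06],[[41.5,0,0],0,0.06]]'
python3 go.py .4965 .2945 .028 .088
```

```text
time_s: 2.65
ee_pos: [0.4958, 0.2931, 0.0677]
eef_rot: [0.119, 1.569, -2.936]
force: [0.1, -0.2, 0.1]
grip_width: 0.044
time_s: 3.15
ee_pos: [0.4956, 0.293, 0.0257]
eef_rot: [0.184, 1.568, -2.87]
force: [0.1, 1.0, -0.1]
grip_width: 0.0442
t 3.15 pos [0.4956 0.293  0.0257] F [ 0.1  1.  -0.1] w 0.0442 q6 1.95 
shift [-2.3 -1.4 -1.1] spin [ 3.141e+00 -1.000e-03] toolx [-0.003 -0.001 -1.   ] tooly [ 0.087 -0.996  0.001] toolz [-0.996 -0.087  0.003]
```

```bash
python3 -m handwheel '[[[-2.5,-1.5,-1],0,0.06],[[-2.5,-1.5,-1],0,0.5],[[-2.5,-1.5,-1],0,0.8],[[-2.5,-1.5,-1],0,0.8],[[-2.5,-1.5,-1],0,0.8]]' 15
python3 -m handwheel '[[[0,0,0],0,0.8],[[0,0,0],0,0.8],[[-10,0,0],0,0.8],[[-25,0,0],0,0.8],[[-45,0,0],0,0.8]]' 15
python3 -m handwheel '[[[-40,0,0],0,0.8],[[-80,0,0],0,0.8],[[-120,0,0],0,0.8],[[-155,0,0],0,0.8],[[-155,0,0],0,0.8]]'
python3 go.py .6229 -.1033 .22 .086
python3 - <<'E'
from h import *
save('wrist','w2',(200,150,400,400),2)
E
```

```text
time_s: 3.65
ee_pos: [0.4965, 0.2946, 0.0283]
eef_rot: [0.174, 1.568, -2.881]
force: [-0.7, -0.5, -0.1]
grip_width: 0.0154
time_s: 4.15
ee_pos: [0.4964, 0.2945, 0.0746]
eef_rot: [0.208, 1.568, -2.847]
force: [0.1, -0.8, 1.4]
grip_width: 0.0094
time_s: 4.65
ee_pos: [0.4982, 0.2954, 0.2363]
eef_rot: [-2.675, 1.564, 0.554]
force: [0.6, 0.1, -1.2]
grip_width: 0.0093
t 4.65 pos [0.4982 0.2954 0.2363] F [ 0.6  0.1 -1.2] w 0.0093 q6 1.96 
shift [ 15.6 408.1 -89.3] spin [-3.14e+00  1.00e-03] toolx [ 0.006  0.003 -1.   ] tooly [ 0.087 -0.996 -0.003] toolz [-0.996 -0.087 -0.006]
```

View pics/w2.png

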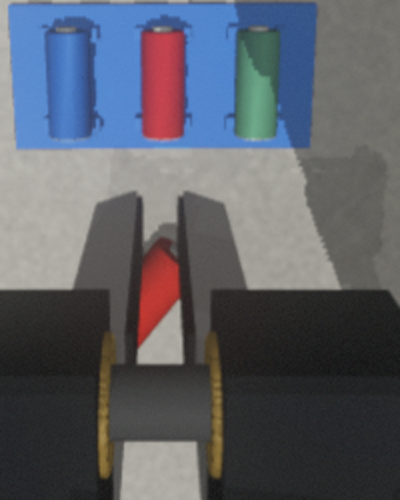

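The grasp missed. The red cell still lies in its place at crop (162,85), and the fingers closed to 9 mm over nothing. I'll check where the fingertips really are compared with the reported TCP.

```bash
python3 - <<'E'
from h import *
i=load('w2');E=i['extrinsics'];o=get_obs();M=R.from_euler('xyz',o['eef_rot']).as_matrix();p=o['ee_pos']
for a in(-30,-5,0,14,20):
    q=np.linalg.inv(E)@np.r_[p+M[:,0]*a/1000,1];x,y=q[:2]/q[2];f=1+i['k1']*(x*x+y*y)
    print(a,round(i['fx']*x*f+i['cx'],1),round(i['fy']*y*f+i['cy'],1),q[2].round(3))
d=i['d'];print(d[240:300:6,266].round(3),d[240:300:6,294].round(3))
C=cloud('w2')
for u in(262,266,294,298):
  for v in (250,256,262): print(u,v,((C[v,u]-p)@M*1000).round(1))
H=cv2.cvtColor(i['p'],cv2.COLOR_BGR2HSV);h,s=[H[...,k].astype(int) for k in range(2)]
r=((h<6)|(h>174))&(s>150)&(d>0);r[235:]=0;r[:,:250]=0;r[:,320:]=0
P=C[r];print(cv2.minAreaRect((P[:,:2]*1000).astype(np.float32)),P[:,2].max(),P[P[:,2]>.029].mean(0))
print(o['grip_width'],o['force'])
E
```

```text
-30 280.9 275.3 0.179
-5 280.8 257.3 0.203
0 280.8 254.3 0.208
14 280.8 246.3 0.222
20 280.7 243.2 0.228
[0.452 0.189 0.179 0.17  0.164 0.16  0.154 0.147 0.143 0.138] [0.45  0.188 0.179 0.17  0.164 0.156 0.151 0.148 0.143 0.137]
262 250 [-23.7  -9.9 -11.4]
262 256 [-32.   -9.4 -11.3]
262 262 [-41.8  -8.9 -12.1]
266 250 [-24.3  -7.8 -11.6]
266 256 [-33.3  -7.4 -11.8]
266 262 [-42.   -7.1 -12.2]
294 250 [-24.7   6.8 -11.8]
294 256 [-33.7   6.5 -12. ]
294 262 [-41.    6.2 -11.7]
298 250 [-25.    8.9 -11.9]
298 256 [-32.6   8.5 -11.5]
298 262 [-40.7   8.1 -11.6]
((496.63043212890625, 294.3961181640625), (61.24323272705078, 20.55835723876953), 3.2216007709503174) 0.03419632742531947 [0.49720837 0.29481355 0.03085581]
0.009656215800369395 [-0.57630904  0.52705226 -1.29033325]
```

```bash
python3 - <<'E'
from h import *
save('scene','s2',(320,40,500,220),3);save('side','d2',s=1)
p=get_obs()['ee_pos']
for fn in('s2','d2'):
    C=cloud(fn);i=load(fn);m=(np.abs(C[...,0]-p[0])<.1)&(np.abs(C[...,1]-p[1])<.06)&(C[...,2]>.1)&(i['d']>0)
    v,u=np.where(m);print(fn,m.sum(),u.min() if m.any() else 0,u.max(),v.min(),v.max())
    P=C[m];P=P[P[:,2].argsort()][:12];print(((P-p)*1000).round(0).tolist())
    P=C[m]-p
    for z in range(-20,100,8):
        Q=P[(P[:,2]>z/1e3)&(P[:,2]<z/1e3+.008)]
        if len(Q): print(z,len(Q),(Q.min(0)*1000).round(),(Q.max(0)*1000).round())
E
```

```text
s2 4920 382 448 0 143
[[5.0, 5.0, 15.0], [12.0, 10.0, 17.0], [1.0, 3.0, 19.0], [10.0, 11.0, 19.0], [10.0, -12.0, 19.0], [11.0, 13.0, 19.0], [10.0, 5.0, 20.0], [7.0, 3.0, 21.0], [13.0, -8.0, 21.0], [10.0, 16.0, 21.0], [4.0, 4.0, 21.0], [13.0, -11.0, 22.0]]
12 7 [  1. -12.  15.] [12. 13. 20.]
20 26 [  0. -18.  21.] [14. 16. 28.]
28 31 [ -2. -20.  28.] [15. 16. 35.]
36 34 [ -3. -19.  36.] [16. 17. 44.]
44 35 [ -4. -19.  44.] [15. 16. 52.]
52 36 [ -4. -19.  52.] [15. 14. 59.]
60 33 [ -4. -19.  60.] [15. 13. 68.]
68 39 [ -5. -19.  68.] [15. 15. 76.]
76 33 [ -5. -18.  76.] [15. 14. 84.]
84 33 [ -4. -19.  84.] [14. 15. 92.]
92 13 [  1. -18.  92.] [15. 14. 99.]
d2 10988 218 335 44 269
[[-3.0, 6.0, 13.0], [-5.0, 6.0, 13.0], [-8.0, -8.0, 14.0], [-10.0, -10.0, 14.0], [-7.0, -6.0, 14.0], [-8.0, -9.0, 15.0], [-7.0, 9.0, 16.0], [-7.0, -7.0, 16.0], [-9.0, -10.0, 16.0], [6.0, 12.0, 17.0], [3.0, 13.0, 18.0], [-9.0, -7.0, 19.0]]
12 17 [-12. -10.  13.] [ 6. 14. 20.]
20 47 [-12. -13.  20.] [ 8. 18. 28.]
28 67 [-12. -11.  28.] [ 7. 18. 36.]
36 58 [-12. -13.  36.] [ 7. 19. 44.]
44 56 [-12.  -5.  44.] [ 6. 18. 52.]
52 51 [-12.   6.  52.] [ 7. 18. 60.]
60 11 [-10.  16.  60.] [ 7. 19. 64.]
```

View pics/s2.png

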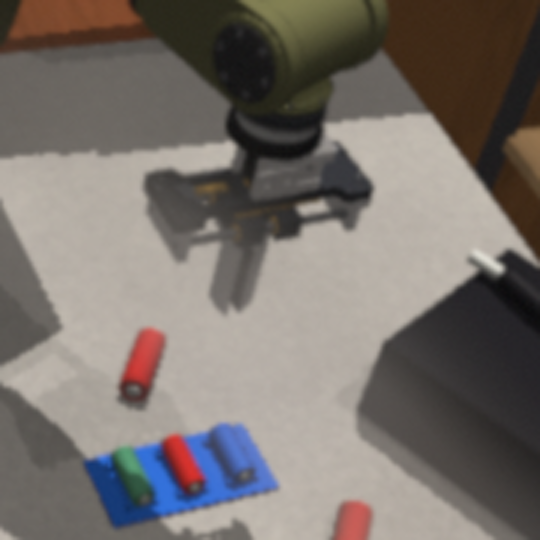

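Scene view: the closed tips at crop (235,305) hang above the cradle, and the cells are undisturbed. All three cameras put the fingertips about 15 mm above the reported TCP height, not 14 mm below it. So true tip z is about ee_z + 0.015, which means the grasp closed above the cell. I'll correct for that and retry with care.

```bash
python3 go.py .4965 .2945 -.001 .088
python3 -m handwheel '[[[40,-1,2],0,0.06],[[90,-1,2],0,0.06],[[140,-1,2],0,0.06],[[170,-1,2],0,0.06],[[180,-1,2],0,0.06]]' 15
python3 go.py .4965 .2945 -.001 .088
```

```text
t 4.8 pos [0.4966 0.2945 0.2295] F [-0.2  0.5 -1. ] w 0.0096 q6 1.96 
shift [ 2.305e+02 -2.000e-01 -6.000e-01] spin [ 3.141e+00 -1.000e-03] toolx [-0.003 -0.001 -1.   ] tooly [ 0.087 -0.996  0.001] toolz [-0.996 -0.087  0.003]
time_s: 5.3
ee_pos: [0.4918, 0.294, 0.0454]
eef_rot: [0.333, 1.561, -2.722]
force: [-0.0, -0.9, 0.1]
grip_width: 0.0431
t 5.3 pos [0.4918 0.294  0.0454] F [-0.  -0.9  0.1] w 0.0431 q6 1.96 
shift [46.4 -0.2 -5.2] spin [ 3.141e+00 -1.000e-03] toolx [-0.009 -0.004 -1.   ] tooly [ 0.087 -0.996  0.003] toolz [-0.996 -0.087  0.01 ]
```

```bash
python3 -m handwheel '[[[5,0,-4],0,0.06],[[15,0,-5],0,0.06],[[25,0,-5],0,0.06],[[31,0,-5],0,0.06],[[31,0,-5],0,0.06]]' 15
python3 -m handwheel '[[[4,0,0],0,0.06],[[8,0,0],0,0.06],[[12,0,0],0,0.06],[[13,0,0],0,0.06],[[13,0,0],0,0.06]]' 15
python3 go.py .4965 .2945 -.001 .088
```

```text
time_s: 5.8
ee_pos: [0.4963, 0.2942, 0.0139]
eef_rot: [0.335, 1.56, -2.719]
force: [-0.4, 0.0, 0.5]
grip_width: 0.0441
time_s: 6.3
ee_pos: [0.496, 0.2942, 0.0007]
eef_rot: [0.334, 1.56, -2.721]
force: [0.5, -0.4, 0.3]
grip_width: 0.0442
t 6.3 pos [0.496  0.2942 0.0007] F [ 0.5 -0.4  0.3] w 0.0442 q6 1.95 
shift [ 1.7 -0.3 -0.5] spin [ 3.141e+00 -1.000e-03] toolx [-0.01  -0.005 -1.   ] tooly [ 0.087 -0.996  0.004] toolz [-0.996 -0.087  0.011]
```

```bash
python3 -m handwheel '[[[1,0,0],0,0.3],[[1,0,0],0,0.6],[[1,0,0],0,0.7],[[1,0,0],0,0.7],[[1,0,0],0,0.7]]' 15
python3 -m handwheel '[[[0,0,0],0,0.7],[[-1,0,0],0,0.7],[[-4,0,0],0,0.7],[[-10,0,0],0,0.7],[[-20,0,0],0,0.7]]'
```

```text
time_s: 6.8
ee_pos: [0.4961, 0.2942, -0.0002]
eef_rot: [0.337, 1.56, -2.718]
force: [-0.4, -0.5, 0.8]
grip_width: 0.0259
time_s: 7.3
ee_pos: [0.4961, 0.2942, 0.0201]
eef_rot: [0.34, 1.559, -2.714]
force: [0.6, 0.5, -1.8]
grip_width: 0.0254
```

Gripped at 25.4 mm, with the cell centre at ee_z + 0.019. I carry it to a hover near the chute.

```bash
python3 -m handwheel '[[[-40,0,0],0,0.7],[[-80,0,0],0,0.7],[[-120,0,0],0,0.7],[[-160,0,0],0,0.7],[[-200,0,0],0,0.7]]' |head -2
python3 go.py .6229 -.1033 .22 .086
python3 -m handwheel '[[[0,20,-6],0,0.7],[[0,60,-14],0,0.7],[[0,100,-22],0,0.7],[[0,140,-30],0,0.7],[[0,180,-38],0,0.7]]' |head -2
python3 go.py .6229 -.1033 .22 .086
```

```text
time_s: 7.8
ee_pos: [0.4979, 0.295, 0.2229]
t 7.8 pos [0.4979 0.295  0.2229] F [ 0.7  0.3 -0.4] w 0.0258 q6 1.95 
shift [  3.4 407.7 -89.8] spin [-3.14e+00  1.00e-03] toolx [-0.01  -0.004 -1.   ] tooly [ 0.087 -0.996  0.004] toolz [-0.996 -0.087  0.01 ]
time_s: 8.3
ee_pos: [0.5516, 0.1174, 0.2242]
t 8.3 pos [0.5516 0.1174 0.2242] F [ 0.6  0.4 -0.6] w 0.0255 q6 1.63 
shift [  4.5 226.1 -51.8] spin [-3.14e+00  2.00e-03] toolx [-0.009 -0.004 -1.   ] tooly [ 0.087 -0.996  0.003] toolz [-0.996 -0.087  0.009]
```

```bash
python3 -m handwheel '[[[0,40,-10],0,0.7],[[0,80,-20],0,0.7],[[0,120,-30],0,0.7],[[0,160,-40],0,0.7],[[0,170,-50],0,0.7]]' |head -2
python3 -m handwheel '[[[0,15,0],0,0.7],[[0,30,0],0,0.7],[[0,40,0],0,0.7],[[0,40,0],0,0.7],[[0,40,0],0,0.7]]' |head -2
python3 go.py .6229 -.1033 .22 .086
python3 - <<'E'
from h import *
save('wrist','w3',s=1.4);save('scene','s3',(150,150,330,320),4)
E
```

```text
time_s: 8.8
ee_pos: [0.6164, -0.0513, 0.2251]
time_s: 9.3
ee_pos: [0.6196, -0.0908, 0.2255]
t 9.3 pos [ 0.6196 -0.0908  0.2255] F [-0.   0.7 -1.6] w 0.0252 q6 1.29 
shift [ 5.6 12.7 -2.2] spin [ 3.14e+00 -2.00e-03] toolx [-0.008 -0.005 -1.   ] tooly [ 0.084 -0.996  0.004] toolz [-0.996 -0.084  0.009]
```

View pics/w3.png

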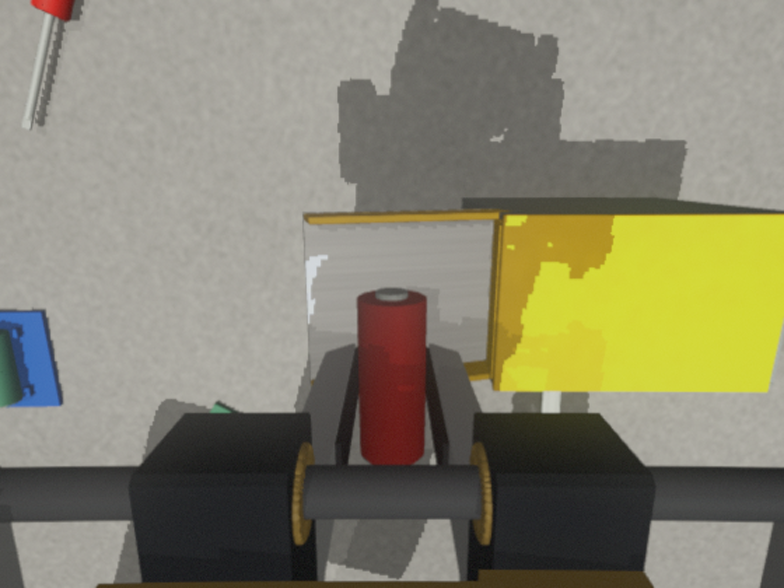

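The wrist view shows the held cell at (392,375), the chute floor at (400,270) with its far wall at y≈215, and the lid from x≈497 to the right. I refine the bin pose from this view's depth.

```bash
python3 - <<'E'
from h import *
i=load('w3');C=cloud('w3');H=cv2.cvtColor(i['p'],cv2.COLOR_BGR2HSV);h,s,v=[H[...,k].astype(int) for k in range(3)]
y=(h>18)&(h<35)&(s>150)&(v>80)&(np.abs(C[...,2]-.158)<.01);y[:, :355]=0
P=C[y];print('lid',cv2.minAreaRect((P[:,:2]*1000).astype(np.float32)),np.median(P[:,2]))
for u in(365,420,480,540):
    r=np.where(y[:,u])[0];print(u,[C[a,u].round(4).tolist() for a in(r.min()+1,r.max()-1)])
print('lid left edge',[C[a,np.where(y[a])[0].min()+1].round(4).tolist() for a in(170,200,230,260)])
print('floor',[(u,C[190,u].round(4).tolist()) for u in range(225,350,20)])
print('top wall', [C[154,u].round(4).tolist() for u in(225,260,300,340)],[pt('w3',u,153,.16).tolist() for u in(225,345)])
M=R.from_euler('xyz',get_obs()['eef_rot']).as_matrix();p=get_obs()['ee_pos']
m=((h<6)|(h>174))&(s>150)&(C[...,2]>.2);P=C[m];print('cell',cv2.minAreaRect((P[:,:2]*1000).astype(np.float32)),P[:,2].max(),p)
E
```

```text
lid ((633.8267211914062, -224.5150146484375), (100.0703125, 155.85513305664062), 4.585127353668213) 0.160569468995573
365 [[0.6772, -0.1478, 0.1617], [0.5814, -0.1619, 0.162]]
420 [[0.6803, -0.1878, 0.1604], [0.585, -0.2054, 0.1617]]
480 [[0.6837, -0.2304, 0.1609], [0.5887, -0.2528, 0.1609]]
540 [[0.687, -0.2735, 0.1599], [0.5917, -0.2998, 0.1604]]
lid left edge [[0.6643, -0.1447, 0.1541], [0.6426, -0.1465, 0.1601], [0.6192, -0.1497, 0.1606], [0.5949, -0.153, 0.1612]]
floor [(225, [0.6401, -0.0466, 0.1506]), (245, [0.6405, -0.0616, 0.1462]), (265, [0.6408, -0.0772, 0.1413]), (285, [0.6413, -0.0934, 0.1368]), (305, [0.6416, -0.1102, 0.1311]), (325, [0.6422, -0.1274, 0.127]), (345, [0.6426, -0.1454, 0.1216])]
top wall [[0.6699, -0.0484, 0.1716], [0.6712, -0.0723, 0.1644], [0.6729, -0.1014, 0.1559], [0.6746, -0.1324, 0.1474]] [[0.6694, -0.0467, 0.16], [0.6766, -0.1336, 0.16]]
cell ((642.0592651367188, -88.62300109863281), (107.75999450683594, 24.32478904724121), 5.1666035652160645) 0.4172215433358304 [ 0.61973801 -0.0904354   0.22547544]
```

```bash
python3 go.py .6236 -.101 .133 .082
python3 -m handwheel '[[[15,3,-1],0,0.7],[[30,6,-2],0,0.7],[[45,9,-3],0,0.7],[[60,10,-4],0,0.7],[[75,10,-4],0,0.7]]'
python3 go.py .6236 -.101 .133 .082
```

```text
t 9.4 pos [ 0.6197 -0.0904  0.2255] F [-0.4  0.1 -1.6] w 0.0254 q6 1.29 
shift [92.5 10.5 -3.7] spin [-3.139e+00  3.000e-03] toolx [-0.008 -0.005 -1.   ] tooly [ 0.085 -0.996  0.004] toolz [-0.996 -0.085  0.009]
time_s: 9.9
ee_pos: [0.6238, -0.1006, 0.1487]
eef_rot: [0.391, 1.561, -2.666]
force: [0.4, 1.6, -1.0]
grip_width: 0.0255
t 9.9 pos [ 0.6238 -0.1006  0.1487] F [ 0.4  1.6 -1. ] w 0.0255 q6 1.27 
shift [15.7  0.3  0.1] spin [-3.139e+00  3.000e-03] toolx [-0.009 -0.005 -1.   ] tooly [ 0.085 -0.996  0.004] toolz [-0.996 -0.085  0.009]
```

```bash
python3 -m handwheel '[[[4,0,0],0,0.7],[[8,0,0],0,0.7],[[12,0,0],0,0.7],[[14,0,0],0,0.7],[[14,0,0],0,0.7]]'
python3 -m handwheel '[[[0.5,0,0],0,0.7],[[1,0,0],0,0.7],[[1.5,0,0],0,0.7],[[2,0,0],0,0.7],[[2,0,0],0,0.7]]'
```

```text
time_s: 10.4
ee_pos: [0.6238, -0.1006, 0.1348]
eef_rot: [0.406, 1.561, -2.651]
force: [1.0, -0.9, -0.9]
grip_width: 0.0254
time_s: 10.9
ee_pos: [0.6237, -0.1006, 0.1327]
eef_rot: [0.393, 1.561, -2.664]
force: [-0.6, -1.2, -0.8]
grip_width: 0.0251
```

Now I release gently to 34 mm and lift away.

```bash
python3 -m handwheel '[[[0.5,0,0],0,0.7],[[0.5,0,0],0,0.4],[[0.5,0,0],0,0.28],[[0.5,0,0],0,0.28],[[0.5,0,0],0,0.28]]'
python3 -m handwheel '[[[0,0,0],0,0.28],[[-2,0,0],0,0.28],[[-6,0,0],0,0.28],[[-12,0,0],0,0.28],[[-25,0,0],0,0.28]]'
python3 -m handwheel '[[[-20,0,0],0,0.28],[[-50,0,0],0,0.28],[[-90,0,0],0,0.28],[[-120,0,0],0,0.28],[[-120,0,0],0,0.28]]'
python3 - <<'E'
from h import *
save('wrist','w4',s=1.2)
i=load('w4');C=cloud('w4');H=cv2.cvtColor(i['p'],cv2.COLOR_BGR2HSV);h,s=[H[...,k].astype(int) for k in range(2)]
m=((h<6)|(h>174))&(s>150)&(C[...,2]>.12)&(C[...,2]<.18);P=C[m];print('cell',m.sum(),cv2.minAreaRect((P[:,:2]*1000).astype(np.float32)) if m.any() else '',P.mean(0) if m.any() else '')
E
python3 go.py .4498 -.2495 .22 .082
```

```text
time_s: 11.4
ee_pos: [0.6237, -0.1006, 0.1322]
eef_rot: [0.402, 1.561, -2.655]
force: [0.7, -0.1, -0.1]
grip_width: 0.0337
time_s: 11.9
ee_pos: [0.6236, -0.1005, 0.1574]
eef_rot: [0.328, 1.56, -2.729]
force: [-0.2, -0.0, 0.6]
grip_width: 0.0342
time_s: 12.4
ee_pos: [0.6259, -0.1001, 0.2834]
eef_rot: [1.201, 1.564, -1.856]
force: [-0.0, -0.3, -0.2]
grip_width: 0.034
cell 604 ((627.181884765625, -132.87307739257812), (61.20978546142578, 15.197524070739746), 0.8287678956985474) [ 0.63170604 -0.13212556  0.15056934]
t 12.45 pos [ 0.6253 -0.1     0.2803] F [-0.4  0.3 -1.7] w 0.0338 q6 1.27 
shift [ 62.1 133.8 187.2] spin [-3.139e+00  3.000e-03] toolx [-0.006 -0.005 -1.   ] tooly [ 0.085 -0.996  0.005] toolz [-0.996 -0.085  0.006]
```

View pics/w4.png

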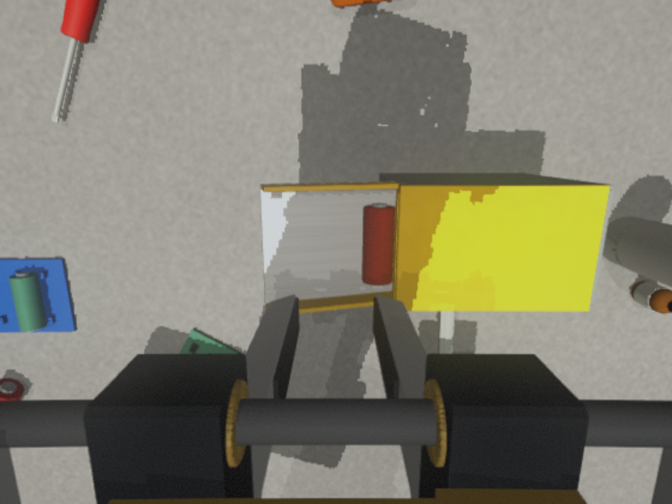

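The cell lies at (378,245), straight across the foot of the chute against the lid's apron, and it matches the expected rest position. Next I move over the pedal with the fingers closing.

```bash
python3 -m handwheel '[[[0,15,30],0,1],[[0,40,70],0,1],[[0,70,110],0,1],[[0,100,145],0,1],[[0,125,165],0,1]]' 10 |head -2
python3 -m handwheel '[[[0,3,8],0,1],[[0,6,13],0,1],[[0,6,13],0,1],[[0,6,13],0,1],[[0,6,13],0,1]]'
python3 go.py .4499 -.2474 .22 .082
python3 - <<'E'
from h import *
save('wrist','w5',s=1.2)
for n in('scene','side'): save(n,n+'5')
o=(.6343,-.2322);c,s=np.cos(.082),np.sin(.082)
for fn in('w5','scene5','side5','s1','d1'):
    C=cloud(fn);i=load(fn);X=C[...,0]-o[0];Y=C[...,1]-o[1];a=c*X+s*Y;b=-s*X+c*Y
    m=(a<-.14)&(a>-.23)&(np.abs(b)<.05)&(C[...,2]>.04)&(C[...,2]<.105)&(i['d']>0)
    if m.sum()>20:
        z=C[...,2][m];A=a[m];B=b[m];k=(np.abs(A+.185)<.02)&(np.abs(B)<.02)
        f=np.polyfit(A,z,1)if m.sum()>50 else 0
        print(fn,m.sum(),'a',np.percentile(A,[2,98]).round(4),'b',np.percentile(B,[2,98]).round(4),'z mid',np.median(z[k]).round(4) if k.any() else None,np.round(f,3))
E
```

```text
time_s: 12.95
ee_pos: [0.4692, -0.2396, 0.2816]
time_s: 13.45
ee_pos: [0.4573, -0.2459, 0.2815]
eef_rot: [0.544, 1.563, -2.512]
force: [0.4, -0.4, 0.5]
grip_width: 0.0003
t 13.45 pos [ 0.4573 -0.2459  0.2815] F [ 0.4 -0.4  0.5] w 0.0003 q6 0.93 
shift [61.6  0.6  7.1] spin [-3.138e+00  3.000e-03] toolx [-0.007 -0.005 -1.   ] tooly [ 0.085 -0.996  0.004] toolz [-0.996 -0.085  0.007]
w5 3273 a [-0.2064 -0.15  ] b [-0.03    0.0369] z mid 0.0877 [-0.102  0.069]
scene5 448 a [-0.2045 -0.1467] b [-0.032   0.0332] z mid 0.0859 [-0.145  0.059]
side5 372 a [-0.2116 -0.1538] b [-0.0284  0.0398] z mid 0.0854 [-0.052  0.072]
s1 451 a [-0.2057 -0.1467] b [-0.0319  0.0334] z mid 0.0859 [-0.138  0.06 ]
d1 372 a [-0.2115 -0.1539] b [-0.0269  0.0403] z mid 0.0856 [-0.055  0.072]
```

View pics/w5.png

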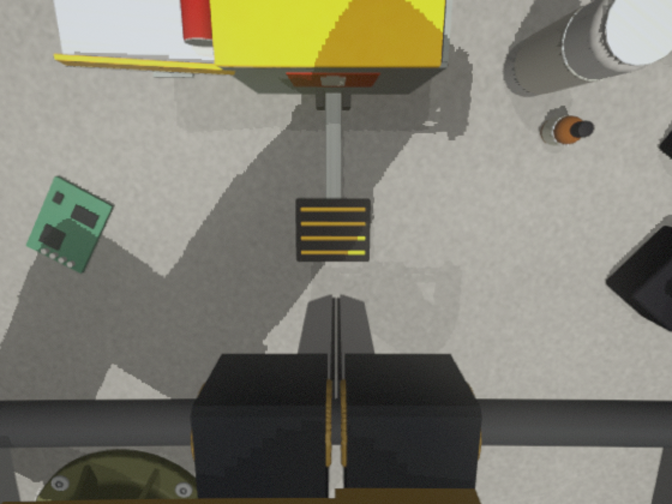

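The wrist view shows the pedal plate at (333,230), with the cell still against the lid at (200,20) and the flux at (570,130), clear of the path. The plate top is about 86 mm up, so contact should come near ee_z 0.071.

```bash
python3 -m handwheel '[[[30,-1,4],0,1],[[70,-1,4],0,1],[[115,-1,4],0,1],[[155,-1,4],0,1],[[175,-1,4],0,1]]' |head -2
python3 go.py .4537 -.2445 .085 .082
python3 -m handwheel '[[[4,0,0],0,1],[[8,0,0],0,1],[[12,0,0],0,1],[[16,0,0],0,1],[[19,0,0],0,1]]'
python3 go.py .4537 -.2445 .072 .082
```

```text
time_s: 14.1
ee_pos: [0.4507, -0.2455, 0.1033]
t 14.1 pos [ 0.4507 -0.2455  0.1033] F [ 0.6 -0.1  0. ] w 0.0005 q6 0.92 
shift [18.3 -0.8 -3.2] spin [-3.138e+00  3.000e-03] toolx [-0.01  -0.003 -1.   ] tooly [ 0.085 -0.996  0.002] toolz [-0.996 -0.085  0.01 ]
time_s: 14.6
ee_pos: [0.4508, -0.2457, 0.0847]
eef_rot: [0.272, 1.561, -2.784]
force: [0.2, 0.9, 0.7]
grip_width: 0.0004
t 14.6 pos [ 0.4508 -0.2457  0.0847] F [0.2 0.9 0.7] w 0.0004 q6 0.92 
shift [12.7 -1.  -3.1] spin [-3.138e+00  3.000e-03] toolx [-0.009 -0.003 -1.   ] tooly [ 0.085 -0.996  0.003] toolz [-0.996 -0.085  0.009]
```

```bash
for k in 1 ; do python3 -m handwheel '[[[2,0,0],0,1],[[4,0,0],0,1],[[6,0,0],0,1],[[8,0,0],0,1],[[8,0,0],0,1]]'|sed -n '2p;4p'; python3 -m handwheel '[[[1,0,0],0,1],[[2,0,0],0,1],[[3,0,0],0,1],[[4,0,0],0,1],[[4,0,0],0,1]]'|sed -n '2p;4p'; python3 -m handwheel '[[[1,0,0],0,1],[[2,0,0],0,1],[[3,0,0],0,1],[[4,0,0],0,1],[[4,0,0],0,1]]'|sed -n '2p;4p'; done
```

```text
ee_pos: [0.4506, -0.2457, 0.0764]
force: [-0.4, -0.4, -0.3]
ee_pos: [0.4503, -0.2458, 0.0727]
force: [-4.9, 0.3, 7.3]
ee_pos: [0.4498, -0.246, 0.0691]
force: [-6.8, 0.5, 8.0]
```

Contact came at ee_z≈0.0735. The lateral pull towards -x means the plate swings outwards as it sinks, so I follow its arc (tool +z is world -x).

```bash
python3 -m handwheel '[[[0,0,0.5],0,1],[[0,0,1],0,1],[[1,0,1.5],0,1],[[2,0,2],0,1],[[2,0,2],0,1]]'|sed -n '2p;4p'; python3 -m handwheel '[[[1,0,0.4],0,1],[[2,0,0.8],0,1],[[3,0,1.2],0,1],[[4,0,1.6],0,1],[[4,0,1.6],0,1]]'|sed -n '2p;4p'
```

```text
ee_pos: [0.4483, -0.2462, 0.0674]
force: [3.3, 1.9, 4.3]
ee_pos: [0.4468, -0.2464, 0.0636]
force: [2.0, 2.4, 5.5]
```

```bash
python3 -m handwheel '[[[1,0,0.2],0,1],[[2,0,0.4],0,1],[[3,0,0.6],0,1],[[4,0,0.8],0,1],[[4,0,0.8],0,1]]'|sed -n '2p;4p'; python3 -m handwheel '[[[1,0,0.2],0,1],[[2,0,0.4],0,1],[[3,0,0.6],0,1],[[4,0,0.8],0,1],[[4,0,0.8],0,1]]'|sed -n '2p;4p'
```

```text
ee_pos: [0.4455, -0.2465, 0.0597]
force: [-3.1, 2.7, 8.6]
ee_pos: [0.4442, -0.2466, 0.0559]
force: [-4.9, 1.8, 9.5]
```

```bash
python3 -m handwheel '[[[1,0,0.4],0,1],[[2,0,0.8],0,1],[[3,0,1.2],0,1],[[4,0,1.6],0,1],[[4,0,1.6],0,1]]'|sed -n '2p;4p'; python3 -m handwheel '[[[0.5,0,0.1],0,1],[[1,0,0.2],0,1],[[1.5,0,0.3],0,1],[[2,0,0.4],0,1],[[2,0,0.4],0,1]]'|sed -n '2p;4p'
```

```text
ee_pos: [0.4425, -0.2468, 0.0522]
force: [-1.2, 1.9, 8.6]
ee_pos: [0.4421, -0.2469, 0.0506]
force: [-1.3, 2.2, 10.0]
```

```bash
python3 -m handwheel '[[[0.3,0,0.1],0,1],[[0.6,0,0.2],0,1],[[1,0,0.3],0,1],[[1,0,0.3],0,1],[[1,0,0.3],0,1]]'|sed -n '2p;4p'; python3 -m handwheel '[[[0.3,0,0.1],0,1],[[0.6,0,0.2],0,1],[[1,0,0.3],0,1],[[1,0,0.3],0,1],[[1,0,0.3],0,1]]'|sed -n '2p;4p'
```

```text
ee_pos: [0.4419, -0.2469, 0.05]
force: [-0.7, 2.8, 8.8]
ee_pos: [0.4417, -0.247, 0.0495]
force: [-0.9, 3.1, 9.5]
```

```bash
python3 -m handwheel '[[[0.2,0,0],0,1],[[0.5,0,0.1],0,1],[[0.7,0,0.2],0,1],[[0.7,0,0.2],0,1],[[0.7,0,0.2],0,1]]'|sed -n '2p;4p'
```

```text
ee_pos: [0.4416, -0.247, 0.0492]
force: [-0.3, 2.5, 10.2]
```

```bash
python3 -m handwheel '[[[0.5,0,0.1],0,1],[[1,0,0.2],0,1],[[1.4,0,0.3],0,1],[[1.4,0,0.3],0,1],[[1.4,0,0.3],0,1]]'|sed -n '2p;4p';python3 -m handwheel '[[[0.5,0,0.1],0,1],[[1,0,0.2],0,1],[[1.2,0,0.3],0,1],[[1.2,0,0.3],0,1],[[1.2,0,0.3],0,1]]'|sed -n '2p;4p'
```

```text
ee_pos: [0.4413, -0.247, 0.0482]
force: [-1.4, 3.5, 9.5]
ee_pos: [0.4411, -0.247, 0.0476]
force: [-1.0, 2.7, 10.8]
```

```bash
python3 -m handwheel '[[[0.5,0,0.1],0,1],[[1,0,0.2],0,1],[[1.3,0,0.2],0,1],[[1.3,0,0.2],0,1],[[1.3,0,0.2],0,1]]'|sed -n '2p;4p'
```

```text
ee_pos: [0.4412, -0.2471, 0.047]
force: [-1.6, 5.1, 13.5]
```

```bash
python3 -m handwheel '[[[0.5,0,0.1],0,1],[[1,0,0.2],0,1],[[1.3,0,0.2],0,1],[[1.3,0,0.2],0,1],[[1.3,0,0.2],0,1]]'|sed -n '2p;4p'
python3 - <<'E'
from h import *
save('side','d6',(230,130,330,260),4)
o=(.6343,-.2322);c,s=np.cos(.082),np.sin(.082)
C=cloud('d6');i=load('d6');H=cv2.cvtColor(i['p'],cv2.COLOR_BGR2HSV);X=C[...,0]-o[0];Y=C[...,1]-o[1];a=c*X+s*Y;b=-s*X+c*Y
y=(H[...,0]>18)&(H[...,0]<35)&(H[...,1]>150)&(np.abs(a)<.06)&(b<.1)&(b>-.1)&(C[...,2]>.14)
f=np.polyfit(b[y],C[...,2][y],1);print('lid angle',np.arctan(f[0]))
h=H[...,0].astype(int);r=((h<6)|(h>174))&(H[...,1]>150)&(np.abs(a)<.05)&(b>.0)&(b<.2);print('red px',r.sum(),np.c_[a[r],b[r],C[r][:,2]].mean(0) if r.any() else '')
E
```

```text
ee_pos: [0.4412, -0.2471, 0.0466]
force: [-2.8, 5.3, 15.0]
lid angle -0.5073712373974577
red px 0
```

View pics/d6.png

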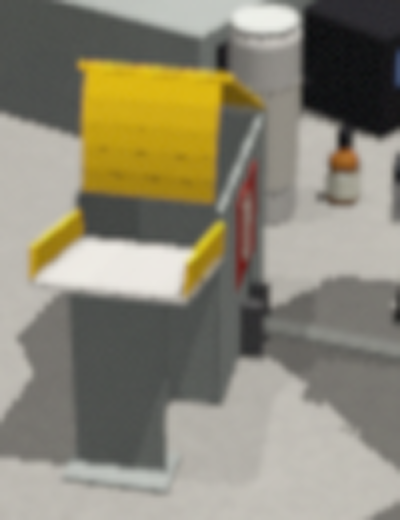

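The side view shows the lid raised at about (150,130), opened by roughly 0.5 rad, and the chute at (120,265) empty: the cell has rolled in. The stiffness has jumped, which suggests the stop. One small nudge will confirm it, then I raise slowly.

```bash
python3 -m handwheel '[[[0.5,0,0],0,1],[[1,0,0],0,1],[[1.3,0,0],0,1],[[1.3,0,0],0,1],[[1.3,0,0],0,1]]'|sed -n '2p;4p'
```

```text
ee_pos: [0.4413, -0.2471, 0.0463]
force: [-3.8, 4.9, 17.1]
```

A further 0.3 mm gave +2.1 N (about 7 N/mm), so the pedal is on its stop, at about 17 N. Now a slow release along the same arc.

```bash
for i in 1; do python3 -m handwheel '[[[-0.5,0,-0.1],0,1],[[-1.5,0,-0.4],0,1],[[-2.5,0,-0.7],0,1],[[-3.5,0,-1],0,1],[[-4.5,0,-1.4],0,1]]'|sed -n '2p;4p'; python3 -m handwheel '[[[-1,0,-0.3],0,1],[[-2,0,-0.6],0,1],[[-3,0,-0.9],0,1],[[-4,0,-1.3],0,1],[[-5,0,-1.6],0,1]]'|sed -n '2p;4p'; python3 -m handwheel '[[[-1,0,-0.3],0,1],[[-2,0,-0.7],0,1],[[-3,0,-1],0,1],[[-4,0,-1.4],0,1],[[-5,0,-1.7],0,1]]'|sed -n '2p;4p'; done
```

```text
ee_pos: [0.4424, -0.2469, 0.0511]
force: [-3.6, 2.9, 10.4]
ee_pos: [0.4441, -0.2467, 0.0565]
force: [-0.9, 3.0, 8.7]
ee_pos: [0.4462, -0.2465, 0.0618]
force: [1.3, 3.0, 7.4]
```

```bash
python3 -m handwheel '[[[-1,0,-0.3],0,1],[[-2,0,-0.6],0,1],[[-3,0,-0.9],0,1],[[-4,0,-1.2],0,1],[[-5,0,-1.5],0,1]]'|sed -n '2p;4p'; python3 -m handwheel '[[[-1,0,-0.3],0,1],[[-2,0,-0.6],0,1],[[-3,0,-0.9],0,1],[[-4,0,-1.2],0,1],[[-5,0,-1.5],0,1]]'|sed -n '2p;4p';  python3 -m handwheel '[[[-0.5,0,0],0,1],[[-1,0,0],0,1],[[-1.5,0,0],0,1],[[-2,0,0],0,1],[[-2.5,0,0],0,1]]'|sed -n '2p;4p'
```

```text
ee_pos: [0.448, -0.2464, 0.0671]
force: [3.0, 1.8, 4.2]
ee_pos: [0.4495, -0.2463, 0.0721]
force: [3.1, 1.0, 3.8]
ee_pos: [0.4495, -0.2463, 0.0746]
force: [2.8, -0.2, 3.8]
```

```bash
python3 -m handwheel '[[[-0.5,0,0],0,1],[[-1,0,0],0,1],[[-1.5,0,0],0,1],[[-2,0,0],0,1],[[-2.5,0,0],0,1]]'|sed -n '2p;4p'; python3 -m handwheel '[[[-0.5,0,0],0,1],[[-1,0,0],0,1],[[-1.5,0,0],0,1],[[-2,0,0],0,1],[[-2.5,0,0],0,1]]'|sed -n '2p;4p'
```

```text
ee_pos: [0.4492, -0.2462, 0.0769]
force: [0.6, -0.4, -0.1]
ee_pos: [0.4493, -0.2462, 0.0794]
force: [0.5, 0.3, 0.5]
```

Clear of the pedal. I back off upward and do a final check.

```bash
python3 -m handwheel '[[[-5,0,0],0,1],[[-15,0,0],0,1],[[-35,0,0],0,1],[[-60,0,0],0,1],[[-90,0,0],0,1]]'|sed -n '1,2p'; python3 -m handwheel '[[[-30,0,0],0,1],[[-60,0,0],0,1],[[-80,0,0],0,1],[[-80,0,0],0,1],[[-80,0,0],0,1]]'|sed -n '1,2p;4p'
python3 - <<'E'
from h import *
save('side','d7',(180,110,400,400),2.4/1.2)
o=(.6343,-.2322);c,s=np.cos(.082),np.sin(.082)
C=cloud('d7');i=load('d7');H=cv2.cvtColor(i['p'],cv2.COLOR_BGR2HSV);X=C[...,0]-o[0];Y=C[...,1]-o[1];a=c*X+s*Y;b=-s*X+c*Y
y=(H[...,0]>18)&(H[...,0]<35)&(H[...,1]>150)&(np.abs(a)<.04)&(b<.075)&(b>-.1)&(C[...,2]>.14)
print('lid angle',np.polyfit(b[y],C[...,2][y],1))
m=(a<-.16)&(a>-.2)&(np.abs(b)<.03)&(C[...,2]>.04)&(C[...,2]<.11);print('pedal z',np.median(C[...,2][m]))
E
```

```text
time_s: 27.65
ee_pos: [0.4498, -0.2455, 0.1707]
time_s: 28.15
ee_pos: [0.4504, -0.245, 0.2506]
force: [0.0, -0.0, -1.0]
lid angle [-0.00059193  0.15899608]
pedal z 0.08513753618191289
```

View pics/d7.png

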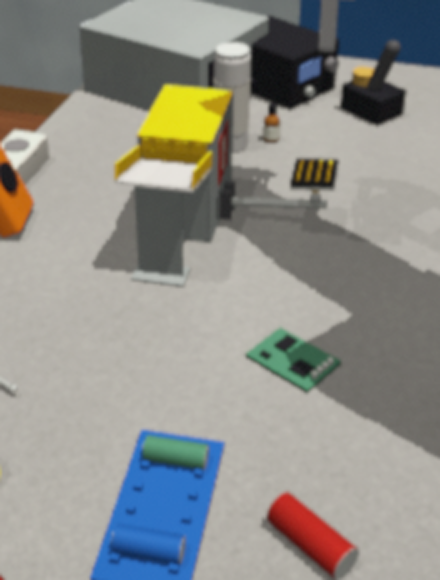

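The lid is shut at (185,115), the chute is empty at (165,170) and the pedal is up at (315,172). Green and blue are still in the cradle and its middle place is empty. I hand in.

```bash
python3 -c "
from station import *
hand_in()"
```

```text
the job is handed in; nothing more can be done
```

The red cell is in the bin and the lid is shut again. I handed in at about 28 s of the 69 s allowed, with the arm clear of everything.

- **What I did:** I took the red cell from the cradle's middle place and laid it across the chute, where it rolled down and rested against the lid. I pressed the pedal to its stop; the last 0.3 mm added 2.1 N, with about 17 N down (about 18 N in all) against the 22 N limit. I then let it up at about 10 mm/s.
- **Last checks:**
  - With the pedal down, the side camera showed the chute empty. I did not see the cell inside the bin.
  - At the end the lid was flat (slope about 0) and the pedal was back up at 85 mm.
  - Blue, green, the board and the flux looked undisturbed. The driver and spool were mostly out of that last view.
- **What disagreed:**
  - My first grasp closed on nothing. All three cameras put the fingertips about 15 mm above the reported TCP height rather than 14 mm below it, so I corrected for that and the second grasp held.
  - With the pedal on its stop I measured the lid at about 0.51 rad, against the stated 0.55. That was a rough depth fit which may have included the apron.

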